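Loosen the left-hand blade nut of a bench fan

ROBOT

A 6-joint arm with a two-finger parallel gripper is mounted at the origin on the work surface. World frame = base frame: x ahead of the robot, y to its left, z up, the work surface at z = 0. Lengths are in mm, angles in rad, forces in N, time in s.
With the tool pointing down it reaches from about 300 to 875 mm from the base axis. Payload 6.4 kg.
Tool frame: the origin (TCP) lies midway between the tips of the shut fingers; the grasp point (between the pads) lies 19 mm behind it; z points along the fingers, y is the line along which they close (so a half turn about z gives the same grasp; the last joint's range is limited). The gripper opens to 85 mm and grips with 20 to 120 N. Pads are 22 mm wide; open, the fingers measure 114 mm over their backs; the gripper's body (76 mm by 85 mm) begins 54 mm behind the grasp point. The pads swing forward as they close: fully open they stand 13 mm farther back than shut.
Start: joints at [1.129, 0.181, 1.607, -0, 1.354, -0.206], TCP at [134.319, 559.106, 231.288] pointing down, gripper open.
Joint ranges: [-2.99, 2.99], [-0.89, 2.07], [0.3, 2.58], [-1.14, 4.28], [0, 2.63], [-3.12, 3.12]. Speed limits (rad/s): [2.57, 2.57, 3.01, 3.14, 3.14, 3.14].

INTERFACE

Orientations are given as a unit quaternion [w, x, y, z].
In Python, from workcell import * gives the robot as it stands.
- The arm moves only by the tool servo_tool, never from a script. Its argument "moves" is a list of rows, each an object with "xyz": the shift along the world's x, y, z in mm, a list of three; "twist": the turn about the world's z in degrees. A call has 1 to 5 rows; each row shifts and turns the commanded pose from where the row before left it; what a row does not reach is not made up. A row lasts 1/12 s, in which the tool goes at most 41.7 mm and 7.16 degrees, less where a joint would pass 70% of its speed; a pose out of reach is approached as far as the arm can. A call with a gripper value outside its range is refused whole. "hand" is the opening, from -1 (shut) to 1 (fully open), set as the call begins (left out, the last holds). The fingers move at their own pace and stop on an object; "grip_force" is the grip in N (left out, the last holds). Time passes only in rows, so rows that do not move let the fingers close. It gives the time, the measured TCP pose, the force, the opening and the grip force at its end, in the units of the state.
- get_state(): the state, without advancing time (a new reading comes with each control period).
- read_camera(name): name is "side" or "top" or "wrist"; returns a dict with "color" (420x560x3 uint8, red, green, blue), "fov_y" (degrees; the focal length in pixels is half the picture's height over the tangent of half this angle, whatever the lens; pixels are square), "cx", "cy" (the principal point, pixels), "R" (3x3) and "t" (3): a world point X has camera coordinates R X + t. Camera axes: x right, y down, z forward; pixel columns grow to the right and rows downward; lengths in mm; the calibration is good to about 2 mm. A picture is of the moment at which its call begins. There is no depth.
- close_job(): hands the job in; it is judged then, once.
The state is a dict: "time_s": time; "joint_positions": joint angles; "joint_vel": joint speeds; "joint_torque": joint torques, N m; "tcp_pos": TCP position; "orientation": TCP orientation; "force": force on the tool from outside, world axes, zero at the start; "torque": the same for the moment, N m; "opening": finger opening in mm; "grip_force": force on a finger pad.
Only numpy, scipy, OpenCV 4.12 (cv2) and the standard library are available. Lean on these libraries where they do the work, as an engineer would, in place of code of your own. Each camera call takes 0.05 s, during which the arm holds its last target. There are 200 camera calls.

TASK

The workshop's desk fan lies on its back to be cleaned. Loosen the nut that holds its three-bladed propeller by at least a sixth of a turn and let go of it; like on all such fans it has a left-hand thread, so it loosens clockwise seen from above. Leave the broad grille nut of the other, bladeless fan motor as it is.

Things in the scene. Friction and masses are not known exactly. Their poses are not given: they have to be found in the camera images.
- blade_nut_grip (a point): Centre of the blade nut's grip fin, at the middle of the fixed three-bladed fan. Nut: black round flange 48 mm wide, 6 thick, with upright metal fin 44 mm long, 14 thick, 26 tall. On the turning axis, 13 mm above the flange, 13 below the fin's top, 143 above the bench. Axes turn with the nut: x along the fin, y across its thickness, z up. Hub and blades (to 105 mm out) lie below the flange.
- blade_nut (a joint): Turn of the blade nut, rad, about its upright axis: 0 is tight against a stop (as it starts); positive is clockwise seen from above and loosens it, up to 3.2. Left-hand thread: anticlockwise only presses it on the stop. Takes about 0.12 N m, stays where left, does not rise noticeably.
- grille_nut_top (a point): Top centre of the nut to leave alone: flat black grille nut 12 mm thick, 62 wide, with four square lugs (80 mm over them), top 102 mm above the bench, on the white motor without blades. A bare 8 mm steel shaft stands up through it to 136 mm above the bench.
- grille_nut (a joint): Turn of the grille nut in rad, 0 as it starts, positive anticlockwise seen from above; must stay near 0.
Things that resemble listed ones, but are neither listed nor needed, are in the scene too. What is shaped like the part that bears blade_nut_grip but blue or orange is not meant.

How it is judged (in metres and radians):
At the end, for the whole second after the job is handed in: The blade nut has been turned clockwise (joint blade_nut) to more than 0.95 rad, stands still and is released; the grille nut is within 0.2 rad of its start (value of joint blade_nut above 0.95 rad and velocity of joint blade_nut between -0.1 and 0.1 rad/s and value of joint grille_nut between -0.2 and 0.2 rad); the robot touches nothing.
It fails at once if the grille nut of the bare motor is turned by more than 0.2 rad (value of joint grille_nut above 0.2 rad or value of joint grille_nut below -0.2 rad).
It also fails if it takes over 32 s, if anything falls off the work surface, if the arm or the gripper's body presses on something with over 40 N, if the wrist force passes 120 N, or if a joint passes its speed limit or range.

## Working session

There is one attempt and no reset: what is moved stays moved. The work goes in short steps, Python scripts to look and compute and a tool call to move; the robot and the scene stay as the last step left them, time stands still between calls to the robot, and variables do not carry over. Pictures are saved under pics/ and viewed, at most 10 in all, crops included, and the job is handed in when it is done.

Besides the shell and the picture viewer there is one more tool, called after ">>>" as a command line: name --argument value ..., lists and objects as JSON in quotes. servo_tool: Moves the arm, as the interface text tells. Its arguments: {"type":"object","properties":{"moves":{"type":"array"},"hand":{"type":"number"},"grip_force":{"type":"number"}},"required":["moves"]}

```bash
mkdir -p pics
cat > h.py <<'E'
from workcell import *
import numpy as np, cv2, json
def snap(n,tag):
    c=read_camera(n); cv2.imwrite(f'pics/{tag}.png',cv2.cvtColor(c['color'],cv2.COLOR_RGB2BGR))
    json.dump({k:np.asarray(c[k]).tolist() for k in ('fov_y','cx','cy','R','t')},open(f'pics/{tag}.json','w')); return c
def ray(tag,u,v):
    c=json.load(open(f'pics/{tag}.json')); f=210/np.tan(np.radians(c['fov_y'])/2)
    R=np.array(c['R']);t=np.array(c['t'])
    d=R.T@np.array([(u-c['cx'])/f,(v-c['cy'])/f,1]); return -R.T@t,d/np.linalg.norm(d)
def tri(*o):
    A=np.zeros((3,3));b=np.zeros(3)
    rs=[ray(*x) for x in o]
    for p,d in rs:
        M=np.eye(3)-np.outer(d,d);A+=M;b+=M@p
    X=np.linalg.solve(A,b); return X,[np.linalg.norm(np.cross(X-p,d)) for p,d in rs]
def onz(tag,u,v,z):
    p,d=ray(tag,u,v); return p+d*(z-p[2])/d[2]
E
python3 - <<'E'
from h import *
a=[snap(n,n+'1')['color'] for n in('top','side','wrist')]
print(get_state())
E
```

```text
{'time_s': 0.15, 'joint_positions': array([ 1.12868690e+00,  1.81408686e-01,  1.60774416e+00,  1.01086599e-05,
        1.35378632e+00, -2.06285460e-01]), 'joint_vel': array([-0.00027215, -0.00255365, -0.00203706,  0.0005998 ,  0.00074449,
       -0.00014126]), 'joint_torque': array([ 1.90015126e-03, -4.45260429e+01, -3.51691747e+01, -3.70118105e-04,
        5.78795822e-03, -3.33511139e-05]), 'tcp_pos': array([134.1404634 , 558.71876551, 230.58607194]), 'orientation': array([-2.19142036e-04,  1.17640005e-01,  9.93056079e-01, -6.36610689e-04]), 'force': array([ 0.00373708, -0.84244792,  0.32729035]), 'torque': array([ 0.01811656,  0.00484266, -0.00390369]), 'grip_force': 0.0, 'opening': 85.428606285224}
```

View pics/top1.png

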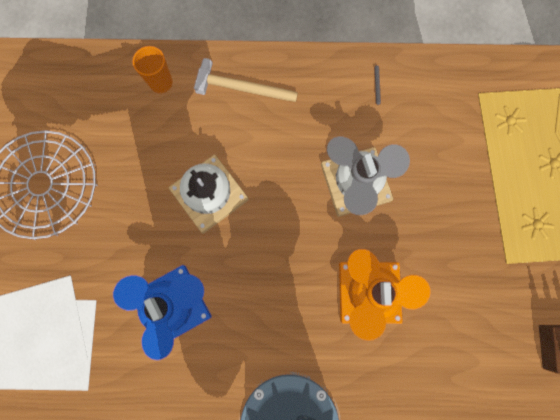

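View pics/side1.png

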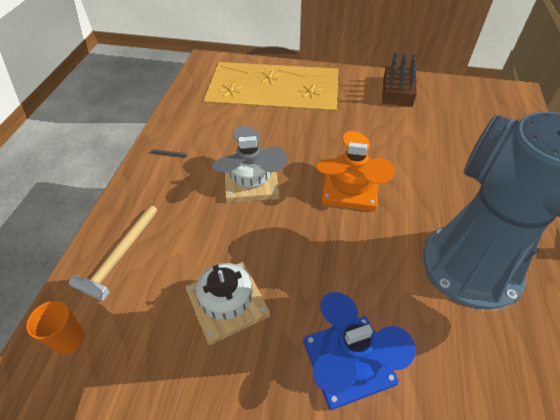

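Top view: the candidates are the grey three-bladed fan at (368,166), orange fan at (384,293), blue fan at (155,308) and the bare motor with grille nut at (204,186). The grey fan with the metal fin is the one meant. In the side view it is at (248,143). I'll check it in a close crop.

Run:
```python
from h import *
t=cv2.imread('pics/top1.png')[125:225,318:418]; s=cv2.imread('pics/side1.png')[115:215,198:298]
cv2.imwrite('pics/crop1.png',np.hstack([cv2.resize(i,(400,400),interpolation=cv2.INTER_CUBIC) for i in(t,s)]))
```

```text
(no output)
```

View pics/crop1.png

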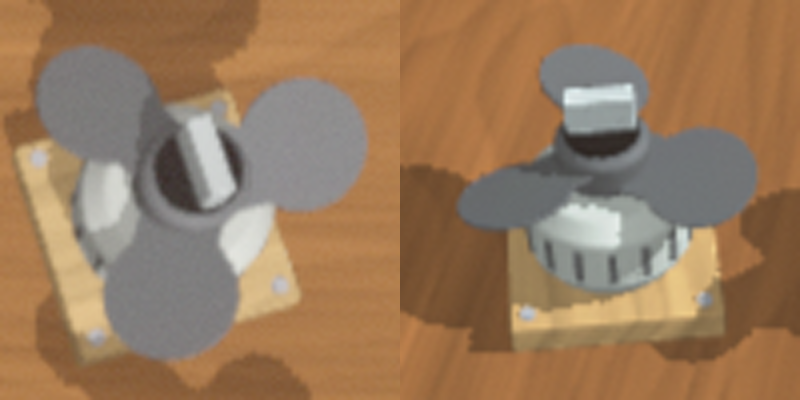

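The crop confirms the grey fan: black flange with a metal fin. The fin's top face centre is about (213,155) in the left crop and (599,97) in the right crop.

Run:
```python
from h import *
T=lambda x,y:('top1',318+(x+.5)/4-.5,125+(y+.5)/4-.5)
S=lambda x,y:('side1',198+(x-400+.5)/4-.5,115+(y+.5)/4-.5)
X,e=tri(T(212,153),S(599,97));print('fin top',X,e)
for q in [(200,115),(227,190)]:print(onz(*T(*q),156))
for q in [(564,101),(634,92),(599,97)]:print(onz(*S(*q),156))
print('flange', onz(*T(197,168),130),onz(*S(602,140),130))
for n in('top1','side1','wrist1'):print(ray(n,280,210))
print('grille',tri(('top1',204,185),('side1',222,283)))
```

```text
fin top [ 566.98450264 -160.12183079  152.60392713] [np.float64(1.4689837066337617), np.float64(1.4689837066337865)]
[ 588.11188615 -153.61162083  156.        ]
[ 547.44921389 -166.57169891  156.        ]
[ 584.29112793 -148.37975048  156.        ]
[ 544.29499536 -164.31362436  156.        ]
[ 564.2267646  -155.88224021  156.        ]
flange [ 567.44488754 -157.66708361  130.        ] [ 561.78759573 -146.23668874  130.        ]
(array([313.78099933,  38.16355673, 924.29061715]), array([ 0.192266  , -0.01150275, -0.98127543]))
(array([334.48841428, 566.57091817, 805.76682891]), array([ 0.12891182, -0.61815852, -0.77541072]))
(array([ 61.90693948, 577.38193488, 373.39987038]), array([ 0.29171447, -0.07306463, -0.95371077]))
grille (array([532.84881823, 200.74187514,  85.23281091]), [np.float64(0.49137589274312077), np.float64(0.49137589274330723)])
```

View pics/wrist1.png

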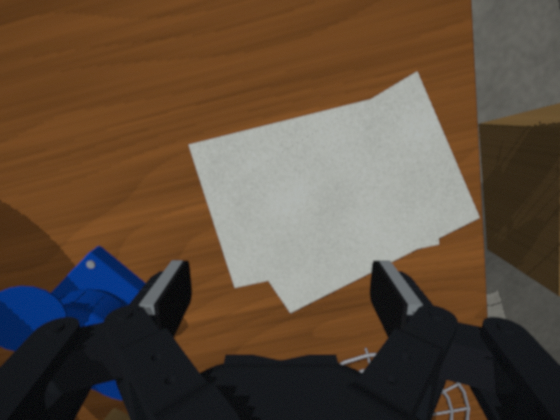

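The fin centre is about (566,-158), its top measured at about 153–156 mm and its direction about 20°. That agrees with the text. The wrist view shows only papers, so it adds nothing here. Transit at the current height, twisting about +33°.

>>> servo_tool --moves '[{"xyz": [20,-33,0],"twist": 1.5},{"xyz": [20,-33,0],"twist": 1.5},{"xyz": [20,-33,0],"twist": 1.5},{"xyz": [20,-33,0],"twist": 1.5},{"xyz": [20,-33,0],"twist": 1.5}]' --hand 1 --grip_force 60

```text
time_s: 0.57
tcp_pos: [234.5, 392.5, 231.0]
orientation: [-0.0, 0.051, 0.999, -0.0]
force: [1.2, 0.0, 0.9]
opening: 85.3
grip_force: 0.0
```

>>> servo_tool --moves '[{"xyz": [20,-33,0],"twist": 1.5},{"xyz": [20,-33,0],"twist": 1.5},{"xyz": [20,-33,0],"twist": 1.5},{"xyz": [20,-33,0],"twist": 1.5},{"xyz": [20,-33,0],"twist": 1.5}]'

```text
time_s: 0.98
tcp_pos: [334.7, 227.4, 231.3]
orientation: [0.0, -0.014, 1.0, 0.0]
force: [0.9, 0.6, -0.1]
opening: 85.6
grip_force: 0.0
```

>>> servo_tool --moves '[{"xyz": [20,-33,0],"twist": 1.5},{"xyz": [20,-33,0],"twist": 1.5},{"xyz": [20,-33,0],"twist": 1.5},{"xyz": [20,-33,0],"twist": 1.5},{"xyz": [20,-33,0],"twist": 1.5}]'

```text
time_s: 1.4
tcp_pos: [434.8, 62.2, 231.3]
orientation: [0.0, -0.079, 0.997, 0.0]
force: [1.4, 1.7, -0.1]
opening: 85.5
grip_force: 0.0
```

>>> servo_tool --moves '[{"xyz": [26,-33,0],"twist": 3},{"xyz": [26,-33,0],"twist": 3},{"xyz": [26,-33,0],"twist": 2},{"xyz": [26,-33,0],"twist": 2},{"xyz": [26,-33,0],"twist": 1}]'

```text
time_s: 1.82
tcp_pos: [564.0, -101.4, 230.8]
orientation: [-0.0, -0.174, 0.985, 0.0]
force: [0.7, 0.3, 0.3]
opening: 85.2
grip_force: 0.0
```

Run:
```python
from h import *
snap('wrist','wrist2'); print(get_state()['tcp_pos'],get_state()['joint_positions'])
```

```text
[ 567.62013138 -107.69657444  230.10140513] [-0.39145815  0.18619183  1.60317523 -0.00251306  1.34929914 -2.30870082]
```

View pics/wrist2.png

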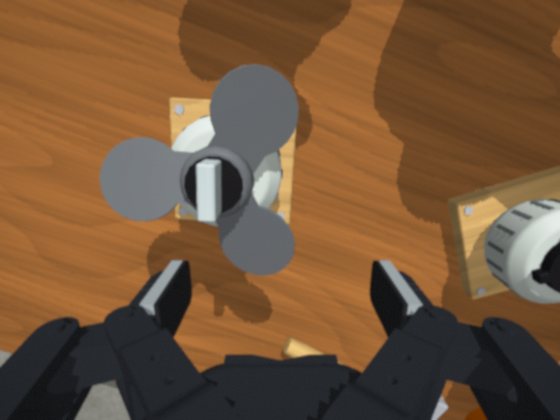

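The wrist view shows the grey fan's fin at about (208,190), aligned with the image's vertical, so the yaw is right. The white motor is far off at the right. I'll enlarge this for an exact fix.

Run:
```python
from h import *
s=cv2.imread('pics/wrist2.png')[140:240,160:260]
cv2.imwrite('pics/crop2.png',cv2.resize(s,(600,600),interpolation=cv2.INTER_CUBIC))
```

```text
(no output)
```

View pics/crop2.png

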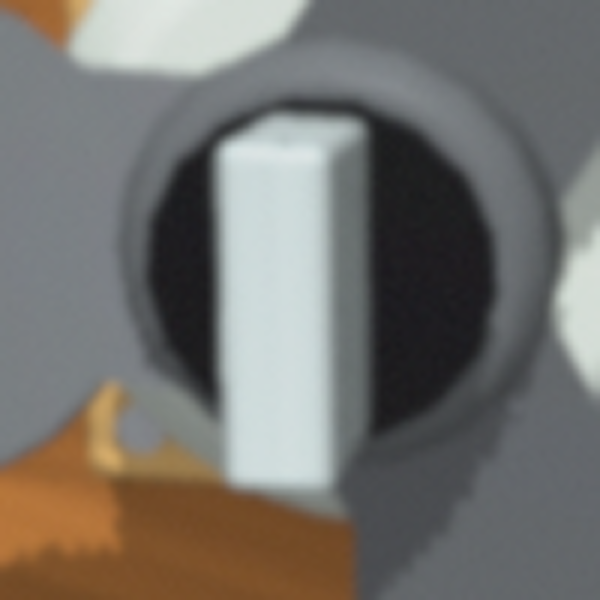

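The top face corners in the crop are (216,152), (330,152), (332,488) and (228,488).

Run:
```python
from h import *
W=lambda x,y:('wrist2',160+(x+.5)/6-.5,140+(y+.5)/6-.5)
T=('top1',318+212.5/4-.5,125+153.5/4-.5); S=('side1',198+199.5/4-.5,115+97.5/4-.5)
print(tri(W(277,319),T,S),tri(W(277,319),T),tri(W(277,319),S))
P=[onz(*W(*q),156) for q in [(216,152),(330,152),(332,488),(228,488)]]
print(np.round(P,1),np.mean(P,0)); d=(P[0]+P[1]-P[2]-P[3]);print(np.degrees(np.arctan2(d[1],d[0])))
```

```text
(array([ 566.35313839, -159.11272183,  153.58814901]), [np.float64(0.8275719744133101), np.float64(1.8835321335215018), np.float64(1.202903648030658)]) (array([ 562.65155927, -156.50983317,  166.81892777]), [np.float64(1.1281300459584371), np.float64(1.1281300459585089)]) (array([ 565.35324794, -158.43522023,  153.79539805]), [np.float64(0.3274308039084699), np.float64(0.3274308039082858)])
[[ 547.7 -170.6  156. ]
 [ 543.1 -157.8  156. ]
 [ 583.7 -145.6  156. ]
 [ 588.2 -157.9  156. ]] [ 565.67935049 -157.96551195  156.        ]
-162.88958119009303
```

>>> servo_tool --moves '[{"xyz": [-1,-25,0],"twist": -1},{"xyz": [-1,-25,0],"twist": -1},{"xyz": [0,0,-30],"twist": 0},{"xyz": [0,0,-30],"twist": 0},{"xyz": [0,0,0],"twist": 0}]'

```text
time_s: 2.28
tcp_pos: [557.3, -148.3, 164.9]
orientation: [-0.004, -0.156, 0.988, 0.003]
force: [-1.7, 0.3, -1.2]
opening: 85.2
grip_force: 0.0
```

>>> servo_tool --moves '[{"xyz": [0,0,0],"twist": 0},{"xyz": [0,0,0],"twist": 0}]'

```text
time_s: 2.45
tcp_pos: [561.8, -149.5, 172.5]
orientation: [0.0, -0.157, 0.988, -0.0]
force: [0.8, 1.1, 0.0]
opening: 85.3
grip_force: 0.0
```

>>> servo_tool --moves '[{"xyz": [4,-8,0],"twist": 0},{"xyz": [0,0,-12],"twist": 0},{"xyz": [0,0,-12],"twist": 0},{"xyz": [0,0,-11],"twist": 0},{"xyz": [0,0,0],"twist": 0}]'

```text
time_s: 2.87
tcp_pos: [563.3, -156.5, 132.8]
orientation: [-0.002, -0.156, 0.988, 0.002]
force: [-1.0, -0.4, -1.0]
opening: 85.4
grip_force: 0.0
```

>>> servo_tool --moves '[{"xyz": [0,0,0],"twist": 0},{"xyz": [0,0,0],"twist": 0}]'

```text
time_s: 3.03
tcp_pos: [565.2, -157.4, 136.1]
orientation: [-0.0, -0.156, 0.988, 0.0]
force: [0.4, 0.1, 0.9]
opening: 85.5
grip_force: 0.0
```

The tool is on target, so I'll close the fingers.

>>> servo_tool --moves '[{"xyz": [0,0,0],"twist": 0},{"xyz": [0,0,0],"twist": 0},{"xyz": [0,0,0],"twist": 0},{"xyz": [0,0,0],"twist": 0},{"xyz": [0,0,0],"twist": 0}]' --hand -1 --grip_force 60

```text
time_s: 3.45
tcp_pos: [565.4, -157.6, 136.5]
orientation: [0.0, -0.156, 0.988, -0.0]
force: [0.2, 0.6, -0.1]
opening: 25.4
grip_force: 0.0
```

>>> servo_tool --moves '[{"xyz": [0,0,0],"twist": 0},{"xyz": [0,0,0],"twist": 0},{"xyz": [0,0,0],"twist": 0},{"xyz": [0,0,0],"twist": 0},{"xyz": [0,0,0],"twist": 0}]'

```text
time_s: 3.87
tcp_pos: [565.9, -159.2, 136.9]
orientation: [0.001, -0.156, 0.988, -0.001]
force: [1.2, -5.7, -0.8]
opening: 13.2
grip_force: 60.7
```

The fin is gripped (13.2 mm opening, 60 N). Now I'll turn clockwise.

>>> servo_tool --moves '[{"xyz": [0.5,-1,0],"twist": -3},{"xyz": [0,0,0],"twist": -5},{"xyz": [0,0,0],"twist": -5},{"xyz": [0,0,0],"twist": -5},{"xyz": [0,0,0],"twist": -5}]'

```text
time_s: 4.28
tcp_pos: [566.0, -159.2, 136.9]
orientation: [0.0, 0.046, 0.999, -0.001]
force: [-0.7, -1.7, 2.1]
opening: 12.9
grip_force: 60.9
```

>>> servo_tool --moves '[{"xyz": [0,0,0],"twist": -5},{"xyz": [0,0,0],"twist": -5},{"xyz": [0,0,0],"twist": -5},{"xyz": [0,0,0],"twist": -5},{"xyz": [0,0,0],"twist": -5}]'

```text
time_s: 4.7
tcp_pos: [566.1, -159.2, 136.9]
orientation: [0.001, 0.261, 0.965, -0.0]
force: [-1.1, -2.8, 2.1]
opening: 12.9
grip_force: 60.9
```

>>> servo_tool --moves '[{"xyz": [0,0,0],"twist": -5},{"xyz": [0,0,0],"twist": -5},{"xyz": [0,0,0],"twist": -5},{"xyz": [0,0,0],"twist": -5},{"xyz": [0,0,0],"twist": -5}]'

```text
time_s: 5.12
tcp_pos: [566.1, -159.3, 136.9]
orientation: [0.001, 0.464, 0.886, -0.0]
force: [-1.0, -1.8, 1.8]
opening: 12.9
grip_force: 60.8
```

>>> servo_tool --moves '[{"xyz": [0,0,0],"twist": -5},{"xyz": [0,0,0],"twist": -5},{"xyz": [0,0,0],"twist": -3},{"xyz": [0,0,0],"twist": 0},{"xyz": [0,0,0],"twist": 0}]'

```text
time_s: 5.53
tcp_pos: [566.1, -159.3, 136.9]
orientation: [0.001, 0.559, 0.829, -0.0]
force: [1.0, -2.1, 3.6]
opening: 12.8
grip_force: 61.0
```

The tool turned about 86°. Release, then rise.

>>> servo_tool --moves '[{"xyz": [0,0,0],"twist": 0},{"xyz": [0,0,0],"twist": 0},{"xyz": [0,0,0],"twist": 0},{"xyz": [0,0,0],"twist": 0},{"xyz": [0,0,0],"twist": 0}]' --hand 1

```text
time_s: 5.95
tcp_pos: [565.7, -158.3, 136.1]
orientation: [-0.0, 0.559, 0.829, 0.0]
force: [-0.4, 0.9, -0.0]
opening: 72.3
grip_force: 0.0
```

>>> servo_tool --moves '[{"xyz": [0,0,10],"twist": 0},{"xyz": [0,0,20],"twist": 0},{"xyz": [0,0,20],"twist": 0},{"xyz": [0,0,20],"twist": 0},{"xyz": [0,0,20],"twist": 0}]'

```text
time_s: 6.37
tcp_pos: [565.8, -158.5, 228.0]
orientation: [0.0, 0.559, 0.829, 0.0]
force: [0.8, 0.0, -1.1]
opening: 85.7
grip_force: 0.0
```

>>> servo_tool --moves '[{"xyz": [0,0,0],"twist": 0},{"xyz": [0,0,0],"twist": 0},{"xyz": [0,0,0],"twist": 0},{"xyz": [0,0,0],"twist": 0}]'

```text
time_s: 6.7
tcp_pos: [565.0, -158.1, 224.9]
orientation: [-0.001, 0.559, 0.829, -0.0]
force: [0.4, 0.5, 0.3]
opening: 85.3
grip_force: 0.0
```

Run:
```python
from h import *
c=snap('top','top2'); snap('side','side2')
t=cv2.imread('pics/top2.png')[125:225,318:418]; s=cv2.imread('pics/side2.png')[115:215,198:298]
cv2.imwrite('pics/crop3.png',np.hstack([cv2.resize(i,(400,400),interpolation=cv2.INTER_CUBIC) for i in(t,s)]))
```

```text
(no output)
```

View pics/crop3.png

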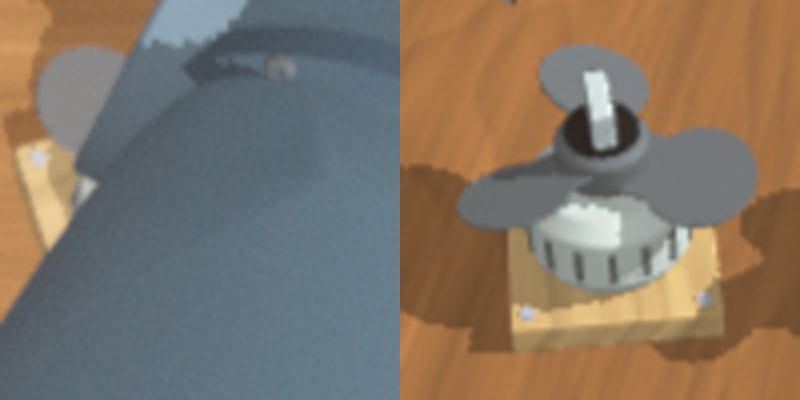

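The side crop shows the fin turned about 90°, now end-on at (600,110), with the gripper clear. The fan itself hasn't moved.

```bash
python3 -c "
from workcell import *
print(close_job())"
```

```text
the job is handed in; nothing more can be done
None
```

I turned the grey fan's blade nut about 86° (1.5 rad) clockwise and released it, never went near the grille nut with the gripper low, and handed the job in at about 7 s; the hand-in reported no verdict.

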